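Switch on the toaster and start it

TASK

Start the toast: switch on the toaster's supply by pushing the red toggle lever on the switch panel over to the back, toward its green dot, until it snaps across and stays, and then press the toaster's lever all the way down. Only push and press, with the fingers shut or open: lift or carry nothing, and leave the toaster standing where it is. Leave the blue and white switches off and the other things in their places.

Things in the scene. Friction and masses are not known exactly. Their poses are not given: they have to be found in the camera images.
- panel: aluminium base plate 112 x 250 x 8 mm fixed on the worktop, carrying three toggle switches; origin at the centre of its underside, x to the back, y along the row
- switch_red: case of the toaster's switch: grey switch case 90 (along its x) x 66 x 50 mm, fixed; origin at the centre of its underside, 8 mm above the worktop; its +x points to the back of the panel, where a small green dot marks ON. Its lever pivots on the centre of the case top (50 mm above this origin). The three cases stand side by side at 75 mm centres, in any order
- toggle_red_cap (a point): point on the axis of the red lever, 50 mm from its pivot, at the widest part of the round red cap (20 mm diameter); the lever ends 14 mm beyond it, so its tip is 64 mm from the pivot
- toggle_red (a joint): angle of the red lever: 0 upright, -0.45 leaning to the front (OFF), +0.45 leaning to the back (ON, toward the green dot). Its spring snaps it away from upright to whichever end it is nearer; pushing it over takes about 2 N at the cap. It starts OFF. This is the toaster's switch.
- toggle_blue_cap (a point): point on the axis of the blue lever, 50 mm from its pivot, at the widest part of the round blue cap (20 mm diameter); the lever ends 14 mm beyond it, so its tip is 64 mm from the pivot
- toggle_blue (a joint): angle of the blue lever: 0 upright, -0.45 leaning to the front (OFF), +0.45 leaning to the back (ON, toward the green dot). Its spring snaps it away from upright to whichever end it is nearer; pushing it over takes about 2 N at the cap. It starts OFF. To be left alone.
- toggle_white_cap (a point): point on the axis of the white lever, 50 mm from its pivot, at the widest part of the round white cap (20 mm diameter); the lever ends 14 mm beyond it, so its tip is 64 mm from the pivot
- toggle_white (a joint): angle of the white lever: 0 upright, -0.45 leaning to the front (OFF), +0.45 leaning to the back (ON, toward the green dot). Its spring snaps it away from upright to whichever end it is nearer; pushing it over takes about 2 N at the cap. It starts OFF. To be left alone.
- toaster: slim black toaster, 236 (its x) x 94 x 159 mm high, 1.4 to 2.1 kg, standing loose with a slice of bread in it; origin under its centre; its lever is on its -x end, the one toward the robot
- toaster_lever_top (a point): middle of the upper face of the toaster's lever, a tab 34 mm wide (toaster's y) and 16 mm deep (toaster's x) standing out from the -x end with a gap of 4 mm to the end wall, which rises 20 mm above the tab at the start
- toaster_lever (a joint): how far the toaster's lever is pressed down, m: 0 up, 0.055 at its lower stop; it slides straight down against about 2.5 N of friction, with no spring, and stays where it is left
- blue_mug: blue mug, 77 mm across, 90 mm high, origin under its centre, behind the panel
- spice_jar: spice jar with red cap, 45 mm across, 106 mm high, origin under its centre
- tub: white and green yoghurt tub, 72 mm across, 71 mm high, origin under its centre, behind the panel
- egg_timer: red and white egg timer, 63 mm across, 53 mm high, origin under its centre

How it is judged:
By the outcome, as a careful person would: the job done as asked, in the order asked, and still so for the second after the job is handed in, with the robot touching nothing.
It also fails if it takes over 43 s, if anything falls off the work surface, if the arm or the gripper's body presses on something with over 40 N, if the wrist force passes 120 N, or if a joint passes its speed limit or range.

ROBOT

A 7-joint arm with a two-finger parallel gripper is mounted at the origin on a cart in front of the work surface, level with it; the furniture and walls round the work are solid. World frame = base frame: x ahead of the robot, y to its left, z up, the work surface at z = 0. Lengths are in m, angles in rad, forces in N, time in s.
With the tool pointing down it reaches from about 0.425 to 0.925 m from the base axis. Payload 6.8 kg.
Tool frame: the origin (TCP) lies at the very end of the fingers, on their centre line; the grasp point (between the pads) lies 19 mm behind it (r.tcp_to_grasp is the distance from the TCP to the grasp point, in m); z points along the fingers, y is the line along which they close (so a half turn about z gives the same grasp; the last joint's range is limited). The gripper opens to 85 mm and grips with 20 to 120 N. Pads are 22 mm wide; open, the fingers measure 114 mm over their backs; the gripper's body (76 mm by 85 mm) begins 54 mm behind the grasp point. The pads swing forward as they close: fully open they stand 13 mm farther back than shut.
Start: joints at [-1.303, 0.477, 0.022, 1.555, -0.011, 1.109, -0.083], TCP at [0.248, 0.628, 0.231] pointing down, gripper open.
Joint ranges: [-2.96, 2.96], [-0.34, 2.1], [-1.41, 1.46], [0.24, 2.44], [-1.37, 4.51], [0.17, 1.92], [-2.96, 2.96]. Speed limits (rad/s): [2.39, 2.39, 3.14, 3.14, 3.14, 3.14, 3.14].

INTERFACE

Orientations are given as a rotation vector (axis times angle).
In Python, from bench import r gives the robot as it stands.
- The arm moves only by the tool step_arm, never from a script. Its argument "moves" is a list of rows, each a list of 7 numbers: the shift along the tool's x, y, z in mm, then the turn, a rotation vector about the tool's x, y, z in rad, then the finger opening in mm, from 0 to 85.4. A call has 1 to 8 rows; each row is the pose to reach, as a shift and turn from the pose commanded when the call began, along the tool's axes at that moment; what a row does not reach only later rows make up. A row lasts 1/10 s, in which the tool goes at most 50 mm and 8.59 degrees, less where a joint would pass 70% of its speed; a pose out of reach is approached as far as the arm can. A call with a gripper value outside its range is refused whole. The fingers move at their own pace and stop on an object; "grip_force" is the grip in N (left out, the last holds). Time passes only in rows, so rows that repeat a pose let the fingers close. It gives the time, the measured TCP pose, the force, the opening and the grip force at its end, in the units of the state.
- r.get_obs(): the state, without advancing time (a new reading comes with each control period).
- r.grab_frame(name): name is "scene" or "top"; returns a dict with "image" (384x512x3 uint8, red, green, blue), "depth" (384x512 float32, m along the optical axis (not along the pixel's ray), 0 where there is no reading), "mtx" (3x3 intrinsics, pixels), "rvec" (rotation vector, rad) and "tvec" (3), from world to camera coordinates, as OpenCV has them. Camera axes: x right, y down, z forward; pixel columns grow to the right and rows downward; lengths in m; the calibration is good to about 2 mm. A picture is of the moment at which its call begins.
- r.hand_in(): hands the job in; it is judged then, once.
The state is a dict: "clock": time; "joints": joint angles; "qvel": joint speeds; "tau": joint torques, N m; "tcp_pos": TCP position; "orientation": TCP orientation; "contact_force": force on the tool from outside, world axes, zero at the start; "moment": the same for the moment, N m; "grip_width": finger opening in m; "gripper_force": force on a finger pad.
Only numpy, scipy, OpenCV 4.12 (cv2) and the standard library are available. Lean on these libraries where they do the work, as an engineer would, in place of code of your own. Each camera call takes 0.05 s, during which the arm holds its last target. There are 200 camera calls.

## Working session

There is one attempt and no reset: what is moved stays moved. The work goes in short steps, Python scripts to look and compute and a tool call to move; the robot and the scene stay as the last step left them, time stands still between calls to the robot, and variables do not carry over. Pictures are saved under pics/ and viewed, at most 10 in all, crops included, and the job is handed in when it is done.

Besides the shell and the picture viewer there is one more tool, called after "Request:" as a command line: name --pt "numbers of a row" for each row, then --argument value for the rest. step_arm: Moves the arm, as the interface text tells. Its arguments: {"type":"object","properties":{"moves":{"type":"array","items":{"type":"array","items":{"type":"number"}}},"grip_force":{"type":"number"}},"required":["moves"]}

```bash
mkdir -p pics; cat > h.py <<'E'
import numpy as np, cv2
from bench import r
def grab(n,tag):
    f=r.grab_frame(n); np.savez(f'pics/{tag}.npz',**f)
    cv2.imwrite(f'pics/{tag}.png',cv2.cvtColor(f['image'],cv2.COLOR_RGB2BGR)); return f
def pts(f):
    K=f['mtx'];R=cv2.Rodrigues(np.array(f['rvec'],float))[0];t=np.array(f['tvec'],float).ravel()
    v,u=np.mgrid[:384,:512];d=f['depth']
    P=np.stack([(u-K[0,2])/K[0,0]*d,(v-K[1,2])/K[1,1]*d,d],-1)
    W=(P-t)@R; W[d<=0]=np.nan; return W
E
python3 - <<'E'
from h import *
for n in('scene','top'):
    f=grab(n,n+'0');R=cv2.Rodrigues(np.array(f['rvec'],float))[0];print(n,-R.T@np.array(f['tvec']).ravel(),f['mtx'][0,0])
o=r.get_obs();print(o['clock'],o['tcp_pos'],o['orientation'],o['grip_width'])
E
```

```text
scene [-0.13401567 -0.7471764   0.56149303] 380.61113280414384
top [ 0.46607588 -0.07753641  1.34002793] 485.2560382554226
0.1 [0.24754981 0.62739398 0.23043863] [-5.86790127e-01 -3.08611471e+00  2.59059768e-03] 0.08540451302191879
```

View pics/scene0.png

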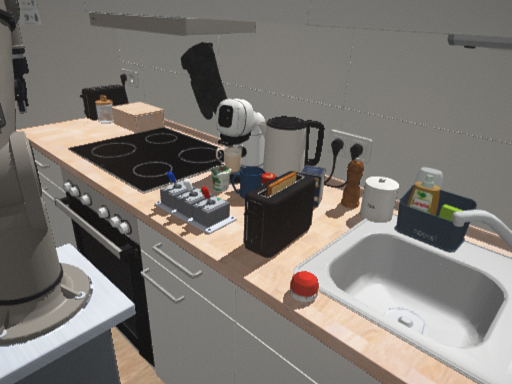

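View pics/top0.png

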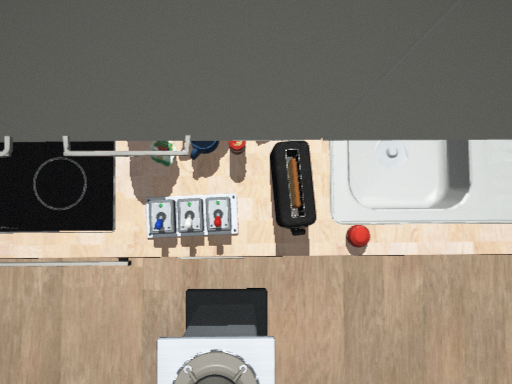

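The scene view shows the panel at about (197,205), with blue, white and red levers left to right, and the toaster at (280,215) to its right. The top view shows the red cap at (218,222), the toaster at (293,185) with its lever at (298,231), and a cabinet overhead above row 140.

```bash
cat > m.py <<'E'
from h import *
import sys
def meas(tag):
    f=dict(np.load(f'pics/{tag}.npz'));W=pts(f);hsv=cv2.cvtColor(f['image'],cv2.COLOR_RGB2HSV)
    return f,W,hsv
E
python3 - <<'E'
from m import *
np.set_printoptions(precision=4,suppress=True)
for tag in('top0','scene0'):
    f,W,h=meas(tag)
    red=((h[...,0]<8)|(h[...,0]>172))&(h[...,1]>150)&(h[...,2]>80)
    n,l,s,c=cv2.connectedComponentsWithStats(red.astype(np.uint8))
    for i in range(1,n):
        if s[i,4]>15: print(tag,'red',c[i],s[i,4],np.nanmedian(W[l==i],0),'zmax',np.nanmax(W[l==i][:,2]))
    gr=(h[...,0]>45)&(h[...,0]<80)&(h[...,1]>130)&(h[...,2]>70)
    n,l,s,c=cv2.connectedComponentsWithStats(gr.astype(np.uint8))
    for i in range(1,n):
        if s[i,4]>3: print(tag,'green',c[i],s[i,4],np.nanmedian(W[l==i],0))
    # toaster upper rim
    X,Y,Z=W[...,0],W[...,1],W[...,2]
    m=(Z>.145)&(Z<.166)&(X>.3)&(X<.95)&(Y<0)&(Y>-.4)&(h[...,2]<70)
    n,l,s,c=cv2.connectedComponentsWithStats(m.astype(np.uint8)); i=1+np.argmax(s[1:,4])
    P=W[l==i]; print(tag,'toaster',cv2.minAreaRect(P[:,:2].astype(np.float32)),len(P),P.min(0),P.max(0))
    # plate & cases
    m=(Z>.052)&(Z<.064)&(X>.3)&(X<.8)&(Y<.35)&(Y>-.1)
    P=W[m];print('cases',len(P),cv2.minAreaRect(P[:,:2].astype(np.float32)))
f,W,h=meas('top0')
print('lever region top'); 
for v in range(222,242,2): print(v,[tuple(np.round(W[v,u],3)) for u in(292,298,304)])
print('hood z',W[100,100],W[100,300],W[152,120],W[130,300])
a=cv2.imread('pics/scene0.png')[140:270,140:340];b=cv2.imread('pics/top0.png')[130:260,140:340]
cv2.imwrite('pics/crop0.png',np.hstack([cv2.resize(a,None,fx=2,fy=3*.66,interpolation=2),cv2.resize(b,None,fx=2,fy=3*.66,interpolation=2)]))
E
```

```text
top0 red [236.046  144.8851] 87 [ 0.6602 -0.0583  0.1052] zmax 0.11194831586739537
top0 red [217.3265 221.2041] 49 [ 0.4664 -0.012   0.1122] zmax 0.1186995495701411
top0 red [358.2033 235.374 ] 369 [ 0.4262 -0.3831  0.0466] zmax 0.058044759410879325
top0 green [217.4 202.2] 5 [ 0.5164 -0.0093  0.0597]
top0 green [188.5 203.5] 4 [0.5131 0.0659 0.0602]
top0 green [160. 205.] 5 [0.5096 0.1407 0.0607]
top0 toaster ((0.55558842420578, -0.20381662249565125), (0.21400606632232666, 0.08706781268119812), 4.950382232666016) 2034 [ 0.4479 -0.2536  0.1452] [ 0.6625 -0.1529  0.1658]
cases 2154 ((0.5521312952041626, 0.050325386226177216), (0.22996284067630768, 0.2625049352645874), 81.62403869628906)
scene0 red [267.2326 176.9302] 86 [ 0.6629 -0.0647  0.1047] zmax 0.10740553688248441
scene0 red [205.1515 191.5758] 66 [ 0.4638 -0.0174  0.1044] zmax 0.11596683514563973
scene0 red [304.2233 283.4278] 533 [ 0.4115 -0.3985  0.0429] zmax 0.05411657386291413
scene0 green [422.5455 194.6364] 11 [ 0.8464 -0.456   0.1248]
scene0 toaster ((0.5531688332557678, -0.20754632353782654), (0.21020649373531342, 0.088
[... 1473 characters left out ...]
np.float64(-0.23), np.float64(0.124))]
236 [(np.float64(0.424), np.float64(-0.212), np.float64(0.002)), (np.float64(0.424), np.float64(-0.229), np.float64(-0.0)), (np.float64(0.424), np.float64(-0.245), np.float64(0.004))]
238 [(np.float64(0.418), np.float64(-0.212), np.float64(-0.005)), (np.float64(0.418), np.float64(-0.228), np.float64(0.002)), (np.float64(0.418), np.float64(-0.245), np.float64(-0.001))]
240 [(np.float64(0.413), np.float64(-0.211), np.float64(0.007)), (np.float64(0.413), np.float64(-0.228), np.float64(0.001)), (np.float64(0.412), np.float64(-0.245), np.float64(-0.003))]
hood z [0.6022 0.0814 0.8027] [ 0.6022 -0.1429  0.7989] [0.5744 0.1128 0.5889] [ 0.602  -0.1641  0.6178]
```

View pics/crop0.png

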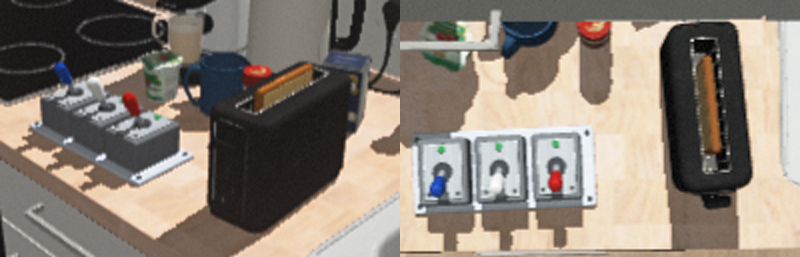

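The crop confirms the order blue, white, red. The toaster tab sticks out at the near end of the toaster. Next I refine the tab position and compute the first moves.

```bash
cat >> h.py <<'E'
from scipy.spatial.transform import Rotation as Ro
def row(p,q,tgt,yawy):
    """tool row from pose p,q to tgt with tool z down, tool y at angle yawy"""
    R0=Ro.from_rotvec(q); y=np.array([np.cos(yawy),np.sin(yawy),0]);z=np.array([0,0,-1.]);x=np.cross(y,z)
    R1=Ro.from_matrix(np.stack([x,y,z],1))
    return np.round(R0.inv().apply(np.array(tgt)-p)*1000,1),np.round((R0.inv()*R1).as_rotvec(),3),R1.as_rotvec()
E
python3 - <<'E'
from m import *
np.set_printoptions(precision=4,suppress=True)
f,W,h=meas('top0');X,Y,Z=W[...,0],W[...,1],W[...,2]
m=(Z>.11)&(Z<.142)&(X>.41)&(X<.447)&(Y<-.17)&(Y>-.26)
P=W[m];print('tab',len(P),np.median(P,0),P.min(0),P.max(0))
m=(Z>.148)&(X>.44)&(X<.7)&(Y<-.13)&(Y>-.27)
v,u=np.nonzero(m)
for x in(.46,.5,.55,.6,.64):
    s=m&(abs(X-x)<.004);print(x,Y[s].min(),Y[s].max(),(Y[s].min()+Y[s].max())/2)
o=r.get_obs();p,q=o['tcp_pos'],o['orientation'];y=np.pi/2+.045
for t in([.45,.25,.23],[.425,-.012,.23],[.425,-.012,.085]):
    a,b,q2=row(p,q,t,y);print(t,a,b);p,q=np.array(t),q2
E
```

```text
tab 83 [ 0.4377 -0.2142  0.1306] [ 0.4301 -0.2318  0.1236] [ 0.4451 -0.1992  0.1363]
0.46 -0.25080246777646314 -0.17060851813647523 -0.21070549295646918
0.5 -0.2540301658139914 -0.16591379965605554 -0.2099719827350235
0.55 -0.250055014722613 -0.16162219265506125 -0.2058386036888371
0.6 -0.26999930704673375 -0.13000765615724524 -0.2000034816019895
0.64 -0.24164125332680209 -0.1546311028739772 -0.19813617810038964
[0.45, 0.25, 0.23] [-326.8 -276.8    0.9] [-0.002 -0.    -0.421]
[0.425, -0.012, 0.23] [  36.8 -260.6    0. ] [ 0. -0. -0.]
[0.425, -0.012, 0.085] [ -0.  -0. 145.] [ 0. -0. -0.]
```

Request:
step_arm --pt "-327 -277 0 0 0 -0.421 0" --pt "-327 -277 0 0 0 -0.421 0" --pt "-327 -277 0 0 0 -0.421 0" --pt "-327 -277 0 0 0 -0.421 0" --pt "-327 -277 0 0 0 -0.421 0" --pt "-327 -277 0 0 0 -0.421 0" --pt "-327 -277 0 0 0 -0.421 0" --pt "-327 -277 0 0 0 -0.421 0"

```text
clock: 0.9
tcp_pos: [0.4372, 0.2733, 0.2312]
orientation: [0.071, -3.141, 0.0]
contact_force: [0.9, 1.0, -0.7]
grip_width: 0.0
gripper_force: 0.0
```

Request:
step_arm --pt "0 0 0 0 0 0 0" --pt "0 0 0 0 0 0 0" --pt "0 0 0 0 0 0 0"

```text
clock: 1.2
tcp_pos: [0.436, 0.2766, 0.2311]
orientation: [0.074, -3.14, -0.001]
contact_force: [-0.4, -0.1, -1.1]
grip_width: -0.0002
gripper_force: 0.0
```

Request:
step_arm --pt "25 -288 0 0 0 0 0" --pt "25 -288 0 0 0 0 0" --pt "25 -288 0 0 0 0 0" --pt "25 -288 0 0 0 0 0" --pt "25 -288 0 0 0 0 0" --pt "25 -288 0 0 0 0 0" --pt "25 -288 0 0 0 0 0" --pt "25 -288 0 0 0 0 0"

```text
clock: 2.0
tcp_pos: [0.425, -0.0123, 0.2313]
orientation: [-0.072, 3.141, 0.001]
contact_force: [-0.2, 1.0, 0.0]
grip_width: -0.0001
gripper_force: 0.0
```

Request:
step_arm --pt "0 0 100 0 0 0 0" --pt "0 0 100 0 0 0 0" --pt "0 0 100 0 0 0 0" --pt "0 0 100 0 0 0 0"

```text
clock: 2.4
tcp_pos: [0.4247, -0.0119, 0.1315]
orientation: [0.076, -3.138, 0.0]
contact_force: [-0.8, -0.1, 1.1]
grip_width: 0.0002
gripper_force: 0.0
```

```bash
python3 - <<'E'
from h import *
o=r.get_obs();print(o['tcp_pos'],o['orientation'],o['contact_force'])
f=grab('scene','s1');g=grab('top','t1')
cv2.imwrite('pics/c1.png',cv2.cvtColor(np.hstack([cv2.resize(f['image'][120:260,130:290],(400,350)),cv2.resize(g['image'][130:270,130:290],(400,350))]),cv2.COLOR_RGB2BGR))
E
```

```text
[ 0.42467514 -0.01186303  0.13146838] [ 7.56266962e-02 -3.13826283e+00  4.36619942e-04] [-0.79917646 -0.08350688  1.05312719]
```

View pics/c1.png

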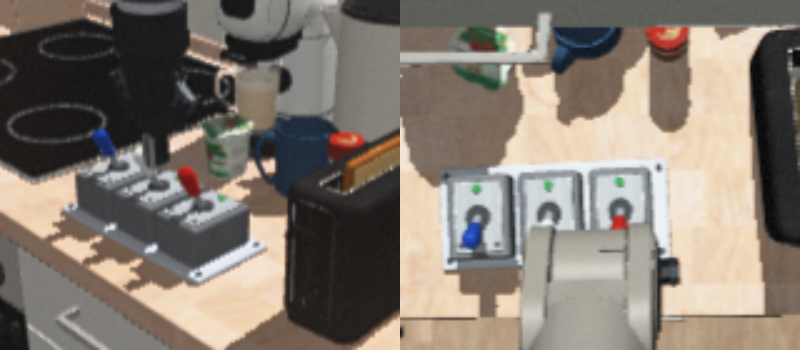

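In the left crop the shut fingers stand just left of (in front of) the red cap, which is at (188,180). In the right crop the wrist lines up with the red lever. Next I lower the tool and push to the back.

Request:
step_arm --pt "0 0 46 0 0 0 0" --pt "0 0 46 0 0 0 0" --pt "0 0 46 0 0 0 0"

```text
clock: 2.8
tcp_pos: [0.4253, -0.0132, 0.0868]
orientation: [-0.071, 3.14, 0.001]
contact_force: [0.3, 0.7, 0.2]
grip_width: -0.0001
gripper_force: 0.0
```

Request:
step_arm --pt "-10 0 0 0 0 0 0" --pt "-20 0 0 0 0 0 0" --pt "-28 0 0 0 0 0 0" --pt "-36 0 0 0 0 0 0" --pt "-44 0 0 0 0 0 0" --pt "-50 0 0 0 0 0 0" --pt "-56 0 0 0 0 0 0" --pt "-60 0 0 0 0 0 0"

```text
clock: 3.6
tcp_pos: [0.4844, -0.0108, 0.085]
orientation: [0.071, -3.139, 0.0]
contact_force: [-6.4, -0.3, 3.0]
grip_width: 0.0001
gripper_force: 4.0
```

Request:
step_arm --pt "30 0 0 0 0 0 0" --pt "60 0 0 0 0 0 0" --pt "60 0 -50 0 0 0 0" --pt "60 0 -100 0 0 0 0" --pt "60 0 -150 0 0 0 0" --pt "60 0 -150 0 0 0 0"

```text
clock: 4.2
tcp_pos: [0.4288, -0.0132, 0.2415]
orientation: [-0.07, 3.129, 0.004]
contact_force: [0.7, -0.4, -0.9]
grip_width: -0.0003
gripper_force: 0.0
```

```bash
python3 - <<'E'
from h import *
f=grab('scene','s2');g=grab('top','t2')
cv2.imwrite('pics/c2.png',cv2.cvtColor(np.hstack([cv2.resize(f['image'][120:260,130:290],(400,350)),cv2.resize(g['image'][130:270,130:290],(400,350))]),cv2.COLOR_RGB2BGR))
o=r.get_obs();p,q=o['tcp_pos'],o['orientation'];print(p,q,o['joints'])
for yy in(.085,.085+np.pi):
    # finger on +x side of tool axis by 50 mm; tab centre
    ux=np.array([np.cos(.085),np.sin(.085),0])
    tab=np.array([.4375,-.215,.131])
    for z in (.235,): 
        t=tab-.050*ux; t[2]=z; print(t,np.hypot(*t[:2]),row(p,q,t,yy)[:2])
E
```

```text
[ 0.4255732  -0.01327641  0.23647992] [-7.10518651e-02  3.13755724e+00  1.65580038e-03] [-0.42329487  0.03946137  0.3204175   2.12965385 -0.01601068  0.97123841
  1.52196229]
[ 0.38768052 -0.21924488  0.235     ] 0.44538129947358224 (array([  47.2, -204. ,    1.1]), array([0.003, 0.002, 1.531]))
[ 0.38768052 -0.21924488  0.235     ] 0.44538129947358224 (array([  47.2, -204. ,    1.1]), array([-0.002,  0.003, -1.611]))
```

View pics/c2.png

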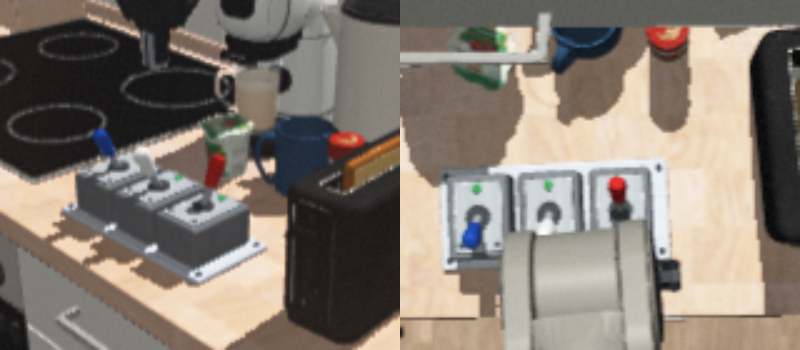

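Red now leans to its green dot (617,185 in the right crop), with blue and white still forward. Next I turn the tool so that one open finger presses the tab and the body stays clear of the toaster.

Request:
step_arm --pt "47 -204 0 0 0 1.531 85" --pt "47 -204 0 0 0 1.531 85" --pt "47 -204 0 0 0 1.531 85" --pt "47 -204 0 0 0 1.531 85" --pt "47 -204 0 0 0 1.531 85" --pt "47 -204 0 0 0 1.531 85" --pt "47 -204 0 0 0 1.531 85" --pt "47 -204 0 0 0 1.531 85"

```text
clock: 5.1
tcp_pos: [0.3858, -0.2192, 0.2336]
orientation: [-1.722, -2.624, 0.003]
contact_force: [-0.1, -0.3, 0.1]
grip_width: 0.0848
gripper_force: 0.0
```

```bash
python3 - <<'E'
from h import *
o=r.get_obs();p,q=o['tcp_pos'],o['orientation'];print(p,q,o['joints'])
t=[.3877,-.2192,.235];print(row(p,q,t,.085)[:2])
E
```

```text
[ 0.38584327 -0.21924995  0.23362639] [-1.7222639  -2.62360375  0.00277811] [-0.19689422  0.08161663  0.61536667  2.10768906 -0.05554584  0.9713799
  0.85742519]
(array([-0.7,  1.7, -1.4]), array([-0.003, -0.001,  0.324]))
```

Request:
step_arm --pt "-1 2 0 0 0 0.324 85" --pt "-1 2 0 0 0 0.324 85" --pt "-1 2 0 0 0 0.324 85" --pt "-1 2 40 0 0 0.324 85" --pt "-1 2 83 0 0 0.324 85" --pt "-1 2 83 0 0 0.324 85"

```text
clock: 5.7
tcp_pos: [0.385, -0.2178, 0.1477]
orientation: [-2.107, -2.317, 0.01]
contact_force: [-0.5, -0.4, -0.2]
grip_width: 0.085
gripper_force: 0.0
```

```bash
python3 - <<'E'
from h import *
o=r.get_obs();p,q=o['tcp_pos'],o['orientation'];print(p,q,o['contact_force'])
t=[.3877,-.2192,.15];print(row(p,q,t,.085)[:2])
f=grab('scene','s3');g=grab('top','t3')
# expected projections of finger tip centre and tab
ux=np.array([np.cos(.085),np.sin(.085),0])
for P in(p+.05*ux+[0,0,.013],[.4375,-.215,.131]):
    for a in(f,g): print(cv2.projectPoints(np.array([P],float),a['rvec'],a['tvec'],a['mtx'],None)[0].ravel())
cv2.imwrite('pics/c3.png',cv2.cvtColor(np.hstack([cv2.resize(f['image'][140:260,190:330],(420,360)),cv2.resize(g['image'][140:260,230:370],(380,360))]),cv2.COLOR_RGB2BGR))
E
```

```text
[ 0.38498812 -0.21781925  0.14765514] [-2.10740542 -2.31664427  0.00998964] [-0.51925933 -0.37902315 -0.21408376]
(array([-1.6,  2.5, -2.4]), array([-0.011, -0.003,  0.01 ]))
[250.08195899 200.46103654]
[299.2307096  233.43915812]
[250.9808625  211.57102886]
[298.41059503 232.04242614]
```

View pics/c3.png

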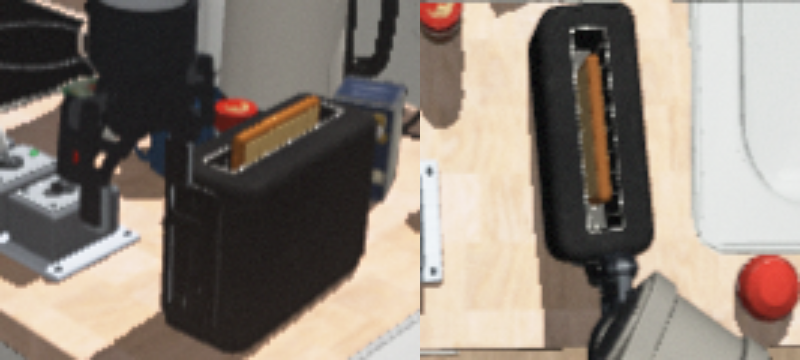

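The far finger hangs directly over the tab beside the toaster's end wall (left crop, about 180,180), with no contact. Next I press down in small steps.

Request:
step_arm --pt "-1 0 8 0 0 0 85" --pt "-1 0 16 0 0 0 85" --pt "-1 0 22 0 0 0 85" --pt "-1 0 28 0 0 0 85" --pt "-1 0 34 0 0 0 85" --pt "-1 0 40 0 0 0 85" --pt "-1 0 40 0 0 0 85"

```text
clock: 6.5
tcp_pos: [0.3891, -0.2204, 0.1116]
orientation: [-2.116, -2.321, 0.001]
contact_force: [-0.8, 0.9, -0.0]
grip_width: 0.0851
gripper_force: 0.0
```

Request:
step_arm --pt "0 0 5 0 0 0 85" --pt "0 0 10 0 0 0 85" --pt "0 0 15 0 0 0 85" --pt "0 0 20 0 0 0 85"

```text
clock: 6.9
tcp_pos: [0.3904, -0.2214, 0.0952]
orientation: [2.117, 2.319, 0.006]
contact_force: [-44.6, 16.8, 120.3]
grip_width: 0.0852
gripper_force: 62.9
```

```bash
python3 - <<'E'
from h import *
o=r.get_obs();print(o['tcp_pos'],o['contact_force'],o['moment'])
f=grab('scene','s4');g=grab('top','t4')
cv2.imwrite('pics/c4.png',cv2.cvtColor(np.hstack([cv2.resize(f['image'][140:260,190:330],(420,360)),cv2.resize(g['image'][140:260,230:370],(380,360))]),cv2.COLOR_RGB2BGR))
E
```

```text
[ 0.39040832 -0.2213709   0.0951783 ] [-44.6123771   16.7763212  120.34132572] [ 3.58705668 -0.26390133  1.36582725]
```

View pics/c4.png

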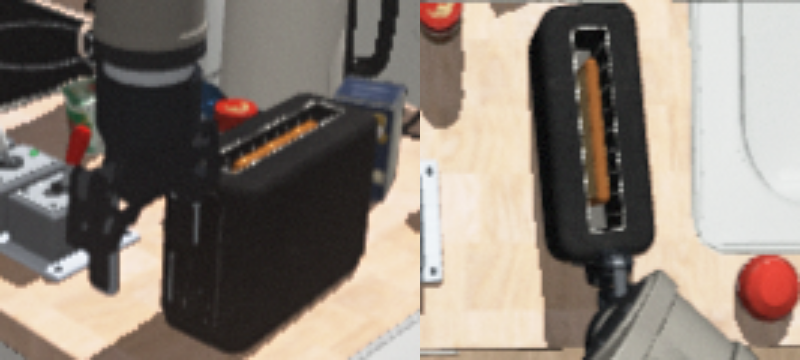

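The force jumped to about 120 N. The toast has gone partway down, and the finger's outer linkage is bearing on the toaster rim (left crop, about 205,165). I back off at once.

Request:
step_arm --pt "0 0 -20 0 0 0 85" --pt "0 0 -60 0 0 0 85" --pt "0 0 -110 0 0 0 85" --pt "0 0 -140 0 0 0 85" --pt "0 0 -140 0 0 0 85"

```text
clock: 7.5
tcp_pos: [0.392, -0.2214, 0.2359]
orientation: [2.112, 2.317, 0.008]
contact_force: [-0.5, -0.3, 0.2]
grip_width: 0.0852
gripper_force: 0.0
```

```bash
cat > t.py <<'E'
from m import *
np.set_printoptions(precision=4,suppress=True)
for tag in sys.argv[1:]:
    f,W,h=meas(tag);X,Y,Z=W[...,0],W[...,1],W[...,2]
    m=(Z>.148)&(Z<.168)&(X>.44)&(X<.7)&(Y<-.13)&(Y>-.28)&(h[...,2]<70)
    n,l,s,c=cv2.connectedComponentsWithStats(m.astype(np.uint8)); i=1+np.argmax(s[1:,4]);P=W[l==i]
    print(tag,cv2.minAreaRect(P[:,:2].astype(np.float32)),P.min(0)[:2])
    for a,b in((.40,.449),):
        m=(Z>.05)&(Z<.145)&(X>a)&(X<b)&(Y<-.17)&(Y>-.26);P=W[m]
        if len(P):print(' tab',len(P),np.median(P,0),P.min(0),P.max(0))
E
python3 - <<'E'
from h import *
grab('scene','s5');grab('top','t5')
o=r.get_obs();print(o['clock'],o['tcp_pos'],o['orientation'],o['contact_force'],o['joints'])
E
python3 t.py top0 t4 t5
```

```text
7.6 [ 0.38964932 -0.22011921  0.2322332 ] [2.11571223e+00 2.32147977e+00 2.01635707e-03] [0.0211801  0.01895122 0.3022881 ] [-0.24730265  0.09060882  0.67417208  2.10712695 -0.07006973  0.96373784
  0.55750372]
top0 ((0.5557548999786377, -0.20378467440605164), (0.21366775035858154, 0.08690287172794342), 5.057462692260742) [ 0.4479 -0.2536]
 tab 95 [ 0.44   -0.2141  0.1304] [ 0.4301 -0.2318  0.0534] [ 0.4479 -0.1902  0.1426]
t4 ((0.5556606650352478, -0.2048560082912445), (0.214188814163208, 0.08699215203523636), 5.056236267089844) [ 0.4479 -0.2539]
 tab 35 [ 0.4398 -0.2063  0.1077] [ 0.4299 -0.2201  0.0511] [ 0.4479 -0.1908  0.145 ]
t5 ((0.5559426546096802, -0.20367063581943512), (0.21436001360416412, 0.08699902892112732), 5.097810745239258) [ 0.4479 -0.254 ]
 tab 79 [ 0.4397 -0.2127  0.1072] [ 0.432  -0.2294  0.0521] [ 0.4479 -0.1903  0.1444]
```

```bash
cat >> h.py <<'E'
def trow(tgt,th,yaw=.088):
    """tool z tilted th toward toaster +x, tool y along toaster -y"""
    o=r.get_obs();R0=Ro.from_rotvec(o['orientation'])
    ux=np.array([np.cos(yaw),np.sin(yaw),0]);z=np.sin(th)*ux+np.array([0,0,-np.cos(th)])
    y=np.array([ux[1],-ux[0],0]);x=np.cross(y,z);R1=Ro.from_matrix(np.stack([x,y,z],1))
    return np.round(R0.inv().apply(np.array(tgt)-o['tcp_pos'])*1000,1),np.round((R0.inv()*R1).as_rotvec(),3),R1
E
python3 - <<'E'
from h import *
print(trow([.4345,-.2155,.22],.35)[:2]); print(trow([.4345,-.2155,.22],.35)[2].as_matrix())
E
```

```text
(array([ 0.4, 45.1, 12.3]), array([-0.275,  0.273,  1.558]))
[[ 0.93573781  0.08788647  0.34157096]
 [ 0.08255815 -0.9961305   0.03013608]
 [ 0.34289781  0.         -0.93937271]]
```

Request:
step_arm --pt "0 45 -10 -0.275 0.273 1.558 0" --pt "0 45 -10 -0.275 0.273 1.558 0" --pt "0 45 -10 -0.275 0.273 1.558 0" --pt "0 45 -10 -0.275 0.273 1.558 0" --pt "0 45 -10 -0.275 0.273 1.558 0" --pt "0 45 -10 -0.275 0.273 1.558 0" --pt "0 45 -10 -0.275 0.273 1.558 0" --pt "0 45 -10 -0.275 0.273 1.558 0"

```text
clock: 8.4
tcp_pos: [0.4331, -0.2162, 0.2402]
orientation: [-3.01, -0.742, -0.422]
contact_force: [-0.4, -0.5, 0.6]
grip_width: -0.0004
gripper_force: 0.0
```

Request:
step_arm --pt "0 0 0 0 0 0 0"

```text
clock: 8.5
tcp_pos: [0.4322, -0.2157, 0.2402]
orientation: [-3.008, -0.749, -0.421]
contact_force: [0.0, 0.4, 0.3]
grip_width: -0.0002
gripper_force: 0.0
```

```bash
python3 - <<'E'
from h import *
o=r.get_obs();print(o['tcp_pos'],o['joints'],Ro.from_rotvec(o['orientation']).as_matrix().round(3).tolist())
print(trow([.4345,-.2155,.2],.35)[:2])
E
```

```text
[ 0.43222883 -0.21571731  0.24020778] [-0.29413798  0.03872793  0.79127154  2.16221103 -0.31195691  0.78313799
 -0.38511828] [[0.849, 0.462, 0.256], [0.459, -0.885, 0.078], [0.262, 0.052, -0.964]]
(array([-8.5, -1.2, 39.3]), array([-0.071,  0.073,  0.39 ]))
```

Still turning (rate-limited); finish the turn, then lower.

Request:
step_arm --pt "0 0 0 -0.071 0.073 0.39 0" --pt "0 0 0 -0.071 0.073 0.39 0" --pt "0 0 0 -0.071 0.073 0.39 0" --pt "0 0 0 -0.071 0.073 0.39 0" --pt "0 0 0 -0.071 0.073 0.39 0"

```text
clock: 9.0
tcp_pos: [0.4341, -0.2161, 0.2418]
orientation: [-3.077, -0.148, -0.546]
contact_force: [0.2, -0.4, -0.4]
grip_width: -0.0001
gripper_force: 0.0
```

```bash
python3 - <<'E'
from h import *
o=r.get_obs();print(o['tcp_pos'],o['joints'],Ro.from_rotvec(o['orientation']).as_matrix().round(3).tolist())
for z in(.135,.12): print(trow([.434,-.2155,z],.35)[:2])
E
```

```text
[ 0.4340739  -0.21611403  0.24175648] [-0.31449914 -0.03628673  0.77264445  2.22823416 -0.25677194  0.65261606
 -0.83103979] [[0.935, 0.095, 0.343], [0.091, -0.995, 0.03], [0.344, 0.004, -0.939]]
(array([-36.8,  -1. , 100.2]), array([ 0.001, -0.001,  0.008]))
(array([-41.9,  -1. , 114.3]), array([ 0.001, -0.001,  0.008]))
```

Request:
step_arm --pt "-15 0 40 0 0 0.008 0" --pt "-29 0 80 0 0 0.008 0" --pt "-38 -1 105 0 0 0.008 0" --pt "-38 -1 105 0 0 0.008 0"

```text
clock: 9.4
tcp_pos: [0.4322, -0.2148, 0.1264]
orientation: [-3.076, -0.13, -0.535]
contact_force: [-0.2, -0.1, -0.6]
grip_width: -0.0002
gripper_force: 0.0
```

```bash
python3 - <<'E'
from h import *
o=r.get_obs();print(o['tcp_pos'],o['joints'],o['contact_force'])
for z in(.115,.105,.075): print(trow([.434,-.2155,z],.35)[:2])
f=grab('scene','s6');g=grab('top','t6')
cv2.imwrite('pics/c6.png',cv2.cvtColor(np.hstack([cv2.resize(f['image'][140:260,190:330],(420,360)),cv2.resize(g['image'][140:260,230:370],(380,360))]),cv2.COLOR_RGB2BGR))
E
```

```text
[ 0.43224503 -0.21477151  0.12643586] [-0.1528719   0.24596845  0.69380545  2.34281987 -0.86752859  0.46110203
 -0.22223194] [-0.2201133  -0.0715865  -0.55663852]
(array([-2.3,  0.9, 11.3]), array([-0.001,  0.006, -0.004]))
(array([-5.6,  0.9, 20.7]), array([-0.001,  0.006, -0.004]))
(array([-15.8,   1. ,  49. ]), array([-0.001,  0.006, -0.004]))
```

View pics/c6.png

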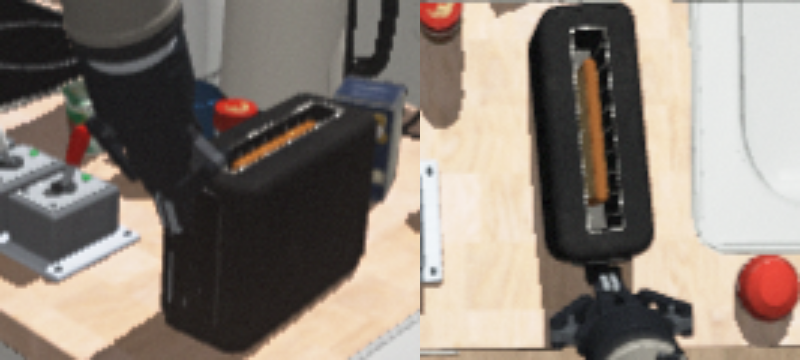

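The tilted shut fingers sit over the tab (right crop, 605,275) with the body clear of the rim. Next I press down in small steps and watch the force.

Request:
step_arm --pt "-2 1 8 0 0 0 0" --pt "-4 1 15 0 0 0 0" --pt "-6 1 21 0 0 0 0" --pt "-6 1 21 0 0 0 0"

```text
clock: 9.9
tcp_pos: [0.4379, -0.2167, 0.1106]
orientation: [-3.075, -0.13, -0.553]
contact_force: [0.0, -0.2, 0.9]
grip_width: 0.0001
gripper_force: 0.0
```

Request:
step_arm --pt "-1 0 4 0 0 0 0" --pt "-2.5 0 7 0 0 0 0" --pt "-3.5 0 10 0 0 0 0" --pt "-3.5 0 10 0 0 0 0"

```text
clock: 10.3
tcp_pos: [0.4371, -0.2165, 0.0984]
orientation: [-3.075, -0.127, -0.55]
contact_force: [0.6, -0.4, 1.7]
grip_width: 0.0
gripper_force: 0.6
```

Request:
step_arm --pt "-2 0 0 0 0 0 0" --pt "-3.5 0 3 0 0 0 0" --pt "-4.5 0 6 0 0 0 0" --pt "-4.5 0 6 0 0 0 0"

```text
clock: 10.7
tcp_pos: [0.4342, -0.2165, 0.0906]
orientation: [-3.075, -0.127, -0.548]
contact_force: [-0.5, -1.1, 0.8]
grip_width: -0.0002
gripper_force: 0.2
```

Request:
step_arm --pt "-1 0 3 0 0 0 0" --pt "-2 0 6 0 0 0 0" --pt "-2 0 6 0 0 0 0"

```text
clock: 11.0
tcp_pos: [0.4343, -0.2164, 0.0842]
orientation: [-3.075, -0.126, -0.547]
contact_force: [0.0, -0.9, 0.5]
grip_width: 0.0005
gripper_force: 0.1
```

```bash
python3 - <<'E'
from h import *
o=r.get_obs();print(o['tcp_pos'],o['joints'],o['contact_force'])
E
```

```text
[ 0.43430763 -0.21643739  0.08417981] [ 0.00486455  0.33668605  0.52714659  2.36390091 -1.13227343  0.39207406
  0.03913021] [ 0.00887493 -0.86934836  0.48021067]
```

Request:
step_arm --pt "-1 0 2.5 0 0 0 0" --pt "-1.5 0 5 0 0 0 0"

```text
clock: 11.2
tcp_pos: [0.4346, -0.2164, 0.0792]
orientation: [-3.075, -0.127, -0.548]
contact_force: [-3.2, -0.2, 1.4]
grip_width: 0.0001
gripper_force: 1.6
```

Request:
step_arm --pt "-0.5 0 2 0 0 0 0"

```text
clock: 11.3
tcp_pos: [0.4347, -0.2165, 0.0773]
orientation: [-3.075, -0.126, -0.549]
contact_force: [-13.2, 2.6, 27.5]
grip_width: 0.0002
gripper_force: 15.6
```

Request:
step_arm --pt "-0.5 0 1.5 0 0 0 0"

```text
clock: 11.4
tcp_pos: [0.4348, -0.2167, 0.0767]
orientation: [-3.074, -0.125, -0.551]
contact_force: [-22.3, 4.1, 46.5]
grip_width: 0.0001
gripper_force: 25.7
```

That is a firm stop at the predicted height. I back off and verify.

Request:
step_arm --pt "0 0 -5 0 0 0 0" --pt "5 0 -30 0 0 0 0" --pt "10 0 -70 0 0 0 0" --pt "15 0 -120 0 0 0 0" --pt "15 0 -150 0 0 0 0" --pt "15 0 -150 0 0 0 0"

```text
clock: 12.0
tcp_pos: [0.3981, -0.2197, 0.2236]
orientation: [-3.075, -0.128, -0.553]
contact_force: [-0.6, -0.2, 0.5]
grip_width: -0.0
gripper_force: 0.0
```

```bash
python3 - <<'E'
from h import *
f=grab('scene','s7');g=grab('top','t7');o=r.get_obs();print(o['clock'],o['tcp_pos'],o['contact_force'])
cv2.imwrite('pics/c7.png',cv2.cvtColor(np.hstack([cv2.resize(f['image'][140:260,140:330],(450,284)),cv2.resize(g['image'][130:260,140:330],(350,284))]),cv2.COLOR_RGB2BGR))
E
python3 t.py top0 t5 t7
```

```text
12.1 [ 0.3987292  -0.22003691  0.22425335] [ 0.17468657 -0.32687424  0.57020152]
top0 ((0.5557548999786377, -0.20378467440605164), (0.21366775035858154, 0.08690287172794342), 5.057462692260742) [ 0.4479 -0.2536]
 tab 95 [ 0.44   -0.2141  0.1304] [ 0.4301 -0.2318  0.0534] [ 0.4479 -0.1902  0.1426]
t5 ((0.5559426546096802, -0.20367063581943512), (0.21436001360416412, 0.08699902892112732), 5.097810745239258) [ 0.4479 -0.254 ]
 tab 79 [ 0.4397 -0.2127  0.1072] [ 0.432  -0.2294  0.0521] [ 0.4479 -0.1903  0.1444]
t7 ((0.5556684732437134, -0.20370933413505554), (0.2139430195093155, 0.0870571956038475), 4.982692718505859) [ 0.4479 -0.2533]
 tab 86 [ 0.439  -0.2147  0.0773] [ 0.4309 -0.2309  0.0594] [ 0.4479 -0.1903  0.1441]
```

View pics/c7.png

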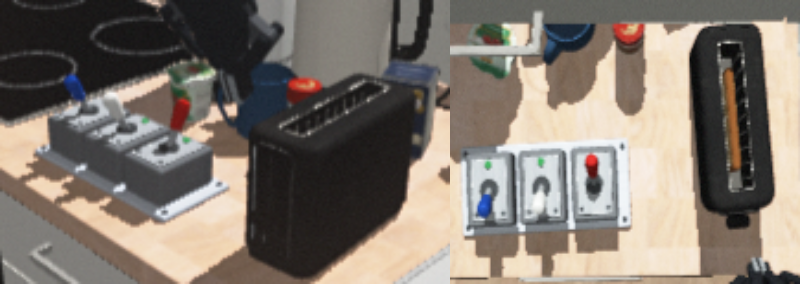

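The picture shows red ON, blue and white OFF, the bread down, the tab 53 mm lower at its stop, and the toaster unmoved.

```bash
python3 -c "
from bench import r
print(r.hand_in())"
```

```text
the job is handed in; nothing more can be done
None
```

Handed in at 12 s: red is ON, the toaster lever is at its lower stop, the toaster is unmoved and blue and white are still OFF, but the first press caught the toaster rim and the wrist force read about 129 N, over the 120 N limit, probably with the gripper over its 40 N limit too, so it may be judged a fail.

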